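# Gauge a pipe ferrule and show its sealing face to the microscope

### The job

From the washed pipe fittings on the draining mat pick the long wide ferrule (the tall one of the two with the broad flange) and check its bore on the gauge stand: slide it, flange down, onto the middle pin until the flange sits on the plate, then draw it off again. Then show the flange's flat sealing face to the upward-tilted microscope: hold it facing the lens, square to it, centred on the lens axis and 10 cm from the lens, and finish while still holding it there in the air. Do not touch the microscope, and leave the other fittings and the beaker where they are.

Things in the scene. Friction and masses are not known exactly. Their poses are not given: they have to be found in the camera images.
- ferrule: the part to handle: stainless pipe ferrule, a tube 31 mm outside, 26 mm bore, 48 mm tall in all, with a round flange 50.5 mm across at its foot (3 mm thick at the rim, sloping to the tube 8 mm up). Stands on the flange, tube up; about 130 g. Origin: centre of the flat sealing face (the flange's end face, underneath as it stands); z runs from the face along the tube. Round, so yaw does not matter
- short_ferrule: bystander: the same flange, tube and bore but only 21.5 mm tall, standing on its flange on the mat. Origin: centre of its underside
- narrow_ferrule: bystander: a slim ferrule, 48 mm tall, tube 19 mm, flange 34 mm in diameter, standing on its flange on the mat. Origin: centre of its underside
- clamp: bystander: closed stainless pipe clamp, a ring 65 mm across and 15 mm high with a hinge lug on its own +x side and a brass wing nut on its -x side (about 90 mm over both), lying on the mat. Origin: centre of its underside
- mat: white ribbed plastic draining mat, 250 x 250 x 4 mm, fixed. Origin: centre of its underside. The three ferrules and the clamp stand on it in four places about 115 mm apart, in any order
- gauge: bore gauge stand, fixed: bright metal plate 210 x 70 x 18 mm (long along its x) with a row of three upright pins, 70 mm apart along x, each 42 mm tall above the plate: 13 mm thick (at -x), 24 mm (the middle one, at the plate's centre), 34 mm (at +x). The top 7 mm of each pin tapers in by 3 mm all round. Origin: centre of its underside, z up
- pin_foot (a point): foot of the middle pin: point on the pin's axis at the plate's top surface, 18 mm above the bench; z up along the pin, whose tip is 42 mm above this point
- microscope: inspection microscope, fixed: grey base 190 x 110 x 12 mm, steel post 16 mm thick and 202 mm tall, and on it a clamped black barrel 100 mm long, 33 mm thick (41 mm at its clamp), leaning 30 degrees from vertical, its lens up and towards the stand's own -x (robot side). Origin on the bench under the lens; x towards the post, 118 mm behind. Lens 135 to 175 mm above the bench, differing by day
- lens (a point): centre of the lens at the barrel's upper end, in a ring of small white lamps; z points out of the lens along the viewing axis (up and leaning 30 degrees towards the stand's -x), y level
- end_cap: bystander: blank stainless end cap, disc 50.5 mm in diameter and 6.4 mm thick, lying on the bench. Origin: centre of its underside
- gasket: bystander: white plastic seal ring, 51 mm outside, 26 mm inside, 5 mm thick, lying on the bench. Origin: centre of its underside
- beaker: bystander: glass beaker, 75 mm across, 96 mm tall, standing on the bench. Origin: centre of its underside
Not all that is in view belongs to the job. What is shaped like the ferrule but black, blue or pink is not meant.

How it is judged:
By the outcome, as a careful person would: the job done as asked, in the order asked, and still so for the second after the job is handed in, while the arm keeps its last pose, push and grip.
It also fails if it takes over 48 s, if anything falls off the work surface, if the arm or the gripper's body presses on something with over 40 N, if the wrist force passes 120 N, or if a joint passes its speed limit or range.

### The arm

A 7-joint arm with a two-finger parallel gripper is mounted at the origin on the work surface. World frame = base frame: x ahead of the robot, y to its left, z up, the work surface at z = 0. Lengths are in m, angles in rad, forces in N, time in s.
With the tool pointing down it reaches from about 0.425 to 0.925 m from the base axis. Payload 6.8 kg.
Tool frame: the origin (TCP) lies midway between the tips of the shut fingers; the grasp point (between the pads) lies 19 mm behind it; z points along the fingers, y is the line along which they close (so a half turn about z gives the same grasp; the last joint's range is limited). The gripper opens to 85 mm and grips with 20 to 120 N. Pads are 22 mm wide; open, the fingers measure 114 mm over their backs; the gripper's body (76 mm by 85 mm) begins 54 mm behind the grasp point. The pads swing forward as they close: fully open they stand 13 mm farther back than shut.
Start: joints at [1.222, 0.477, 0.022, 1.555, -0.011, 1.109, -0.083], TCP at [0.161, -0.656, 0.231] pointing down, gripper open.
Joint ranges: [-2.96, 2.96], [-0.34, 2.1], [-1.41, 1.46], [0.24, 2.44], [-1.37, 4.51], [0.17, 1.92], [-2.96, 2.96]. Speed limits (rad/s): [2.39, 2.39, 3.14, 3.14, 3.14, 3.14, 3.14].

### API

Orientations are given as a rotation vector (axis times angle).
In Python, from bench import r gives the robot as it stands. The module is installed in compiled form; this text tells all that it offers.
- The arm moves only by the tool apply_moves, never from a script. Its argument "rows" is a list of rows, each a list of 6 numbers: the shift along the tool's x, y, z scaled (see below), then the turn, a rotation vector about the tool's x, y, z scaled (see below). A call has 1 to 5 rows; each row is the pose to reach, as a shift and turn from the pose commanded when the call began, along the tool's axes at that moment; what a row does not reach only later rows make up. The controller multiplies each number of a shift by 0.25 m and each number of a turn by 90 degrees. A row lasts 1/8 s, in which the tool goes at most 62.5 mm and 10.7 degrees, less where a joint would pass 70% of its speed; a pose out of reach is approached as far as the arm can. A call with a number of a shift or a turn outside -1 to 1 is refused whole. A call with a gripper value outside its range is refused whole. "claw" is the opening, from 0 (shut) to 1 (fully open), set as the call begins (left out, the last holds). The fingers move at their own pace and stop on an object; "newtons" is the grip in N (left out, the last holds). Time passes only in rows, so rows that repeat a pose let the fingers close. It gives the time, the measured TCP pose, the force, the opening and the grip force at its end, in the units of the state.
- r.get_obs(): the state, without advancing time (a new reading comes with each control period).
- r.grab_frame(name): name is "side" or "top"; returns a dict with "pixels" (480x640x3 uint8, red, green, blue), "intrinsics" (3x3 intrinsics, pixels), "dist" ([k1, k2, p1, p2, k3] as OpenCV has them; the pictures are not rectified), "eye" and "attitude" of the camera in the world. Camera axes: x right, y up, looking along -z (the intrinsics and any distortion apply to the point x, -y, -z); pixel columns grow to the right and rows downward; lengths in m; the calibration is good to about 2 mm. A picture is of the moment at which its call begins. There is no depth.
- r.hand_in(): hands the job in; it is judged then, once.
Trained networks look in a picture, given as the dict that the camera call returned (one of the last four; its "shot" number tells which), for a name from the list of things; names that differ only in an ending like _2 or _b are one class to them, and where a whole thing is asked for, a point or a joint stands for the part that bears it (a point fixed in the world has none). Each returns a list of dicts, best first, with "conf" (0 to 1); they miss things now and then, are a little off and sometimes report something else, mostly with a low value. They report only what shows in the picture. A call takes as long as a camera call. They do not tell look-alikes from the thing itself.
- r.search_frame(picture, thing): "rect" ([left, top, width, height] in pixels, round what is visible of it).
- r.outline_of(picture, thing): "pixels" (480x640 bool, what is visible of it) and "rect" ([left, top, width, height] in pixels, round what is visible of it).
- r.landmark_of(picture, thing): "point" ([column, row] in pixels: a listed point, or the origin of a listed thing).
The state is a dict: "clock": time; "joints": joint angles; "qvel": joint speeds; "tau": joint torques, N m; "tcp_pos": TCP position; "orientation": TCP orientation; "contact_force": force on the tool from outside, world axes, zero at the start; "moment": the same for the moment, N m; "grip_width": finger opening in m; "gripper_force": force on a finger pad.
Only numpy, scipy, OpenCV 4.12 (cv2) and the standard library are available. Lean on these libraries where they do the work, as an engineer would, in place of code of your own. Each camera call takes 0.05 s, during which the arm holds its last target. There are 200 camera calls.

## Working session

There is one attempt and no reset: what is moved stays moved. The work goes in short steps, Python scripts to look and compute and a tool call to move; the robot and the scene stay as the last step left them, time stands still between calls to the robot, and variables do not carry over. Pictures are saved under pics/ and viewed, at most 10 in all, crops included, and the job is handed in when it is done.

Besides the shell and the picture viewer there is one more tool, called as name(argument=value, ...), one argument or row to a line, values as JSON. apply_moves: Moves the arm, as the interface text tells. Its arguments: {"type":"object","properties":{"rows":{"type":"array","items":{"type":"array","items":{"type":"number"}}},"claw":{"type":"number"},"newtons":{"type":"number"}},"required":["rows"]}

```bash
mkdir -p pics; cat > h.py <<'E'
import numpy as np, cv2
from scipy.spatial.transform import Rotation as R
from bench import r
def cam(p):
    K=np.array(p["intrinsics"]);d=np.array(p["dist"],float);e=np.array(p["eye"],float)
    a=np.array(p["attitude"],float)
    A=a if a.shape==(3,3) else (R.from_rotvec(a).as_matrix() if a.size==3 else R.from_quat(a).as_matrix())
    return K,d,e,A
def ray(p,uv):
    K,d,e,A=cam(p)
    q=cv2.undistortPoints(np.array([[uv]],float),K,d)[0,0]
    v=A@np.array([q[0],-q[1],-1]);return e,v/np.linalg.norm(v)
def atz(p,uv,z):
    e,v=ray(p,uv);return e+v*(z-e[2])/v[2]
def proj(p,X):
    K,d,e,A=cam(p);c=A.T@(np.array(X,float)-e);c=c*[1,-1,-1]
    return cv2.projectPoints(c[None],np.zeros(3),np.zeros(3),K,d)[0][0,0]
def tri(l):
    M=np.zeros((3,3));b=np.zeros(3)
    for p,uv in l:
        e,v=ray(p,uv);P=np.eye(3)-np.outer(v,v);M+=P;b+=P@e
    return np.linalg.solve(M,b)
def save(p,n,box=None,s=1):
    im=p["pixels"][:,:,::-1]
    if box: x,y,w,h=box;im=im[y:y+h,x:x+w]
    cv2.imwrite("pics/"+n+".png",cv2.resize(im,None,fx=s,fy=s,interpolation=cv2.INTER_CUBIC))
E
python3 - <<'E'
from h import *
np.set_printoptions(precision=4,suppress=True)
P={n:r.grab_frame(n) for n in("side","top")}
for n,p in P.items():
    save(p,n+"0");print(n,p["eye"],p["attitude"],p["intrinsics"],p["dist"])
    for t in("ferrule","short_ferrule","narrow_ferrule","clamp","mat","gauge","pin_foot","microscope","lens","beaker","end_cap","gasket"):
        print(t,[(np.round(d["point"],1).tolist(),round(d["conf"],2)) for d in r.landmark_of(p,t)[:4]],[(np.round(d["rect"]).tolist(),round(d["conf"],2)) for d in r.search_frame(p,t)[:4]])
print(r.get_obs())
E
```

```text
side [0.3336 0.9083 0.7391] [ 0.1581 -1.375  -2.6454] [[512.0134   0.     319.2383]
 [  0.     512.0134 242.6726]
 [  0.       0.       1.    ]] [-0.0308  0.      0.      0.      0.    ]
ferrule [([427.6, 423.9], 0.74), ([366.7, 478.0], 0.71), ([312.7, 467.7], 0.68), ([399.3, 206.1], 0.64)] [([354.0, 453.0, 31.0, 27.0], 0.88), ([241.0, 437.0, 35.0, 38.0], 0.79), ([411.0, 397.0, 31.0, 38.0], 0.77), ([317.0, 366.0, 28.0, 34.0], 0.7)]
short_ferrule [([353.0, 342.5], 0.71), ([311.0, 200.4], 0.48)] [([341.0, 328.0, 25.0, 24.0], 0.57)]
narrow_ferrule [([267.6, 368.7], 0.77)] [([259.0, 349.0, 20.0, 30.0], 0.93), ([210.0, 222.0, 36.0, 51.0], 0.49)]
clamp [([300.2, 330.2], 0.85)] [([281.0, 314.0, 45.0, 30.0], 0.76)]
mat [([314.3, 355.6], 0.9), ([399.3, 204.7], 0.53)] [([222.0, 299.0, 173.0, 136.0], 0.61)]
gauge [([336.7, 262.5], 0.65)] [([294.0, 235.0, 89.0, 38.0], 0.75)]
pin_foot [([338.0, 255.2], 0.57), ([312.3, 198.5], 0.39)] [([295.0, 235.0, 90.0, 39.0], 0.79)]
microscope [([371.8, 228.7], 0.18)] [([269.0, 123.0, 68.0, 91.0], 0.6)]
lens [([310.2, 158.0], 0.97), ([268.6, 371.9], 0.72), ([3
[... 1536 characters left out ...]
40.0], 0.66)]
end_cap [([433.4, 270.9], 0.61), ([222.4, 257.7], 0.18)] [([426.0, 262.0, 20.0, 20.0], 0.71)]
gasket [([483.4, 300.6], 0.53)] [([474.0, 292.0, 24.0, 17.0], 0.58)]
{'clock': 2.5, 'joints': array([ 1.2219,  0.477 ,  0.0224,  1.5554, -0.0115,  1.1094, -0.0831]), 'qvel': array([-0.001 , -0.0024, -0.0013, -0.0003,  0.0005,  0.001 ,  0.0002]), 'tau': array([ -0.0009, -59.6312,   1.606 , -28.1538,   0.0124,   0.0016,
         0.    ]), 'tcp_pos': array([ 0.161 , -0.6555,  0.2313]), 'orientation': array([-3.1188, -0.3773, -0.    ]), 'contact_force': array([ 0.1958, -0.4146, -0.0554]), 'moment': array([-0.0028, -0.0085,  0.0453]), 'gripper_force': 0.0, 'grip_width': 0.08535071781330604}
```

View pictures.

View pics/side0.png

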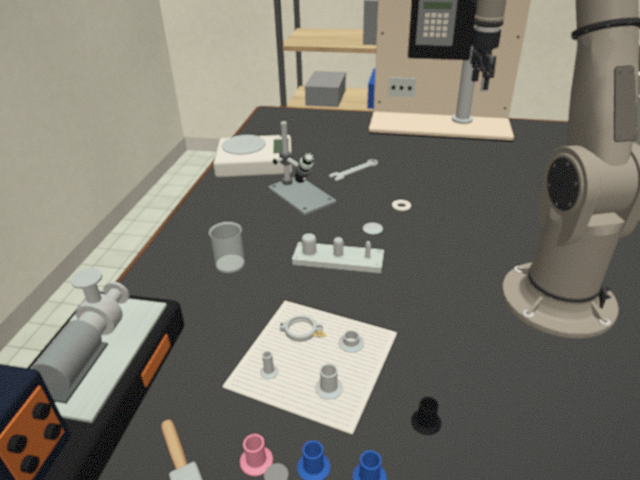

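View pics/top0.png

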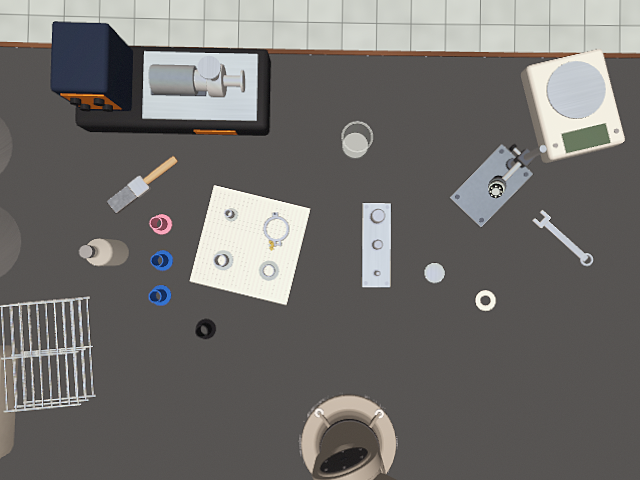

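The side picture shows the mat fittings: tall broad-flanged one (329,380), short one (350,341), slim one (268,368), and clamp (300,330). In the top picture they are at (222,260), (269,270), (231,214) and (276,230). Blue, pink and black ones lie off the mat. The tall steel one at side (329,380) / top (222,260) fits. I'll confirm it with an enlarged crop.

```bash
python3 - <<'E'
from h import *
np.set_printoptions(precision=4,suppress=True)
s=r.grab_frame("side");t=r.grab_frame("top")
import pickle;pickle.dump((s,t),open("p.pkl","wb"))
def c(p,x,y,w=48,h=37): return cv2.resize(p["pixels"][y:y+h,x:x+w,::-1],(400,300),interpolation=cv2.INTER_CUBIC)
cv2.imwrite("pics/m.png",np.vstack([np.hstack([c(s,305,360),c(t,198,242)]),np.hstack([c(s,315,232),c(t,352,226)])]))
cv2.imwrite("pics/m2.png",np.hstack([c(s,283,142),c(t,472,171)]))
print("ferr flange top",atz(t,(222,260),.004)," side foot",atz(s,(328.5,388),.004))
print("pin tip top",atz(t,(377,244.5),.06),"side",atz(s,(338.5,240),.06))
print("lens nets",tri([(s,(310.2,158)),(t,(495.6,190))]))
for n,p in(("s",s),("t",t)):
    for th in("ferrule","gauge"):
        for d in r.outline_of(p,th)[:5]: print(n,th,d["rect"],d["conf"])
E
```

```text
ferr flange top [0.4439 0.3245 0.004 ]  side foot [0.4445 0.3202 0.004 ]
pin tip top [ 0.4872 -0.0588  0.06  ] side [ 0.4867 -0.0612  0.06  ]
lens nets [ 0.6083 -0.3184  0.1392]
s ferrule [313.1, 363.5, 30.2, 36.8] 0.83
s ferrule [412.2, 397.1, 31.5, 36.5] 0.83
s ferrule [357.4, 451.9, 26.9, 27.1] 0.75
s ferrule [297.8, 440.8, 34.3, 39.0] 0.72
s ferrule [272.0, 149.3, 40.8, 33.9] 0.71
s gauge [292.9, 234.0, 92.9, 38.9] 0.6
t ferrule [150.0, 215.4, 20.5, 20.5] 0.71
t ferrule [146.7, 248.0, 29.7, 22.4] 0.7
t ferrule [211.6, 251.8, 18.3, 14.9] 0.65
t ferrule [147.6, 282.1, 20.6, 23.1] 0.57
t gauge [360.6, 203.2, 32.2, 84.6] 0.76
```

View pics/m.png

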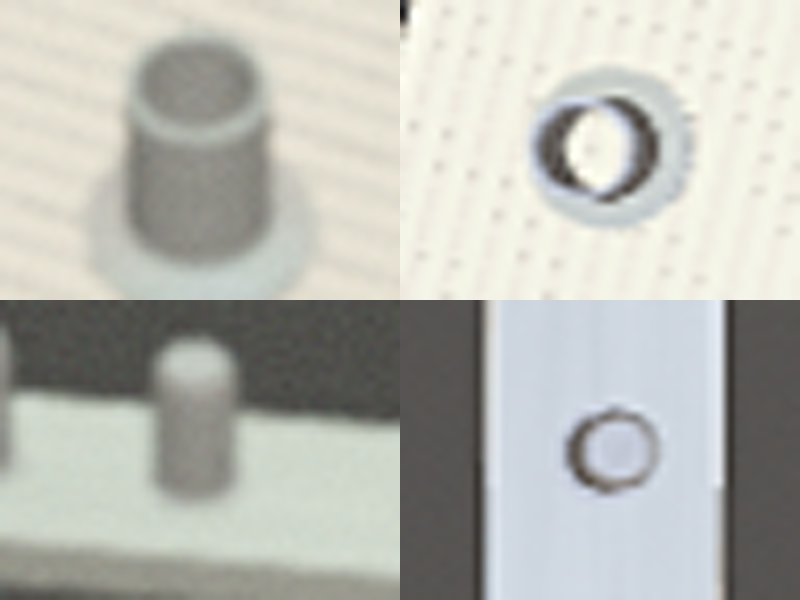

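View pics/m2.png

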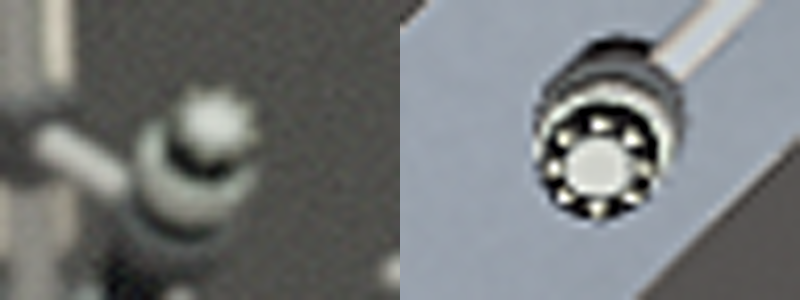

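The crops show the tall ferrule (side rim at about (328,370), flange seen from above at about (223,260)), the middle pin (338,240)/(378,244) and the lens (308,157)/(495,191). This confirms the tall steel one on the mat as the target.

```bash
cat >> h.py <<'E'
def go(pos,Rt=None,o=None):
    o=o or r.get_obs();R0=R.from_rotvec(o["orientation"])
    d=R0.inv().apply(np.array(pos)-o["tcp_pos"])/.25
    w=(R0.inv()*Rt).as_rotvec()/(np.pi/2) if Rt is not None else np.zeros(3)
    return np.round(d,3),np.round(w,3)
E
python3 - <<'E'
from h import *
import pickle
np.set_printoptions(precision=4,suppress=True)
s,t=pickle.load(open("p.pkl","rb"))
f=lambda x,y,x0,y0:((x+.5)/8.333-.5+x0,(y+.5)/8.108-.5+y0)
print("ferr rim side",atz(s,f(197,88,305,360),.052),"flange top",atz(t,f(212,148,198,242),.006),"rim top", atz(t,f(184,150,198,242),.052))
print("pin tip top",atz(t,f(220,150,352,226),.057),"tip side",atz(s,f(196,62,315,232),.058))
L=tri([(s,f(213,125,283,142)),(t,f(198,165,472,171))]);print("lens",L,proj(s,L),proj(t,L),f(213,125,283,142),f(198,165,472,171))
im=t["pixels"].copy()
# microscope base: bluish grey region
hsv=cv2.cvtColor(im,cv2.COLOR_RGB2HSV);print(im[200,470],im[215,480],im[165,500])
m=(np.abs(im.astype(int)-im[200,470].astype(int)).max(2)<22).astype(np.uint8);m[:,:440]=0;m[:,545:]=0;m[:135]=0;m[235:]=0
m=cv2.morphologyEx(m,cv2.MORPH_OPEN,np.ones((3,3)))
c=max(cv2.findContours(m,0,2)[0],key=cv2.contourArea)
b=cv2.boxPoints(cv2.minAreaRect(c));w=np.array([atz(t,q,.012) for q in b]);print(b,w)
for i in range(4):
    d=w[(i+1)%4]-w[i];print(np.linalg.norm(d),np.degrees(np.arctan2(d[1],d[0])))
print(go((.38,-.42,.26)))
E
```

```text
ferr rim side [0.4442 0.3214 0.052 ] flange top [0.4444 0.3216 0.006 ] rim top [0.4438 0.3208 0.052 ]
pin tip top [ 0.4884 -0.0614  0.057 ] tip side [ 0.4886 -0.0672  0.058 ]
lens [ 0.6095 -0.316   0.1431] [307.9745 156.9713] [495.348 191.084] (308.12102484099364, 156.97853971386286) (495.3209528381135, 190.911938825851)
[155 164 176] [151 161 172] [152 161 171]
[[449.5486 196.95  ]
 [501.3752 143.6426]
 [532.163  173.5752]
 [480.3363 226.8826]] [[ 0.611  -0.2438  0.012 ]
 [ 0.7472 -0.3723  0.012 ]
 [ 0.6727 -0.4494  0.012 ]
 [ 0.537  -0.3211  0.012 ]]
0.18730842344302595 -43.3308787558169
0.10718637621115296 -134.035737181561
0.1867744672789876 136.6173697588744
0.10701244041385345 46.24905870423679
(array([ 1.076, -0.706, -0.115]), array([0., 0., 0.]))
```

apply_moves(
  rows=[
    [0.2,-0.13,-0.02,0,0,0],
    [0.4,-0.26,-0.04,0,0,0],
    [0.6,-0.39,-0.06,0,0,0],
    [0.8,-0.52,-0.08,0,0,0],
    [1.0,-0.65,-0.1,0,0,0],
  ],
  claw=1,
  newtons=40,
)

```text
clock: 3.42
tcp_pos: [0.3662, -0.4367, 0.2568]
orientation: [3.118, 0.377, 0.001]
contact_force: [1.0, 0.2, -0.2]
grip_width: 0.0852
gripper_force: 0.0
```

```bash
python3 - <<'E'
from h import *
print(go((.5,-.12,.26)),r.get_obs()["joints"])
E
```

```text
(array([ 0.822, -1.103, -0.013]), array([0., 0., 0.])) [ 0.83548418  0.28392037 -0.08832234  1.77868124  0.02815064  1.07945653
 -0.59274273]
```

apply_moves(
  rows=[
    [0.15,-0.19,0,0,0,0],
    [0.3,-0.38,0,0,0,0],
    [0.45,-0.57,0,0,0,0],
    [0.6,-0.76,0,0,0,0],
    [0.74,-0.95,0,0,0,0],
  ],
)

```text
clock: 4.05
tcp_pos: [0.4888, -0.1616, 0.2567]
orientation: [3.118, 0.377, 0.002]
contact_force: [0.7, 0.4, -0.2]
grip_width: 0.0855
gripper_force: 0.0
```

```bash
python3 - <<'E'
from h import *
print(go((.4442,.3214,.16)),r.get_obs()["joints"])
E
```

```text
(array([ 0.287, -1.919,  0.386]), array([0., 0., 0.])) [ 0.43904634  0.20334915 -0.2766394   1.8896227   0.06368165  1.05590759
 -1.19361338]
```

apply_moves(
  rows=[
    [0.04,-0.2,0,0,0,0],
    [0.08,-0.4,0.02,0,0,0],
    [0.11,-0.6,0.05,0,0,0],
    [0.13,-0.8,0.1,0,0,0],
    [0.14,-0.98,0.15,0,0,0],
  ],
)

```text
clock: 4.68
tcp_pos: [0.4634, 0.0848, 0.2189]
orientation: [-3.119, -0.378, -0.002]
contact_force: [1.3, -0.2, -0.7]
grip_width: 0.0853
gripper_force: 0.0
```

apply_moves(
  rows=[
    [0.04,-0.24,0.05,0,0,0],
    [0.08,-0.48,0.1,0,0,0],
    [0.12,-0.72,0.15,0,0,0],
    [0.15,-0.93,0.2,0,0,0],
    [0.15,-0.93,0.2,0,0,0],
  ],
)

```text
clock: 5.3
tcp_pos: [0.4423, 0.3225, 0.1682]
orientation: [-3.115, -0.388, 0.002]
contact_force: [0.0, -0.8, -0.4]
grip_width: 0.0854
gripper_force: 0.0
```

```bash
python3 - <<'E'
from h import *
print(go((.4442,.3214,.016)),r.get_obs()["joints"])
s=r.grab_frame("side");t=r.grab_frame("top")
a=s["pixels"][300:450,230:430,::-1];b=t["pixels"][180:330,150:350,::-1]
cv2.imwrite("pics/a.png",cv2.resize(np.hstack([a,b]),(800,300)))
E
```

```text
(array([0.007, 0.008, 0.609]), array([0., 0., 0.])) [-0.30265163  0.39363951 -0.54635759  1.8953346   0.24943217  0.91989874
 -2.29000314]
```

View pics/a.png

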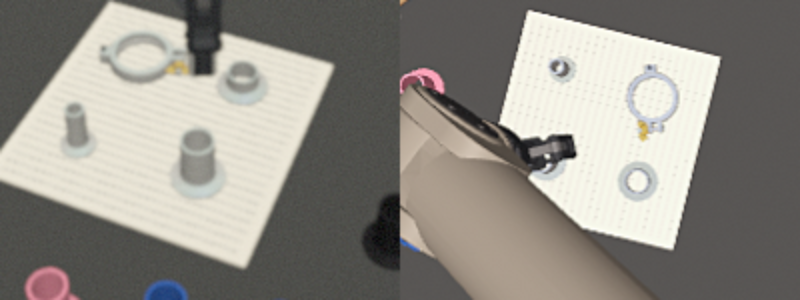

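The hand (side crop about (203,40), above and behind the ferrule) is over the tall ferrule, and its neighbours are clear of the fingers. Descending.

apply_moves(
  rows=[
    [0.007,0.008,0.15,0,0,0],
    [0.007,0.008,0.3,0,0,0],
    [0.007,0.008,0.45,0,0,0],
    [0.007,0.008,0.57,0,0,0],
    [0.007,0.008,0.609,0,0,0],
  ],
)

```text
clock: 6.02
tcp_pos: [0.447, 0.3134, 0.0154]
orientation: [3.117, 0.373, -0.003]
contact_force: [0.0, -0.1, -0.1]
grip_width: 0.0852
gripper_force: 0.0
```

```bash
python3 - <<'E'
from h import *
print(go((.4442,.3214,.016)),r.get_obs()["contact_force"])
s=r.grab_frame("side");save(s,"b",(260,310,140,105),5)
E
```

```text
(array([-0.003, -0.034, -0.003]), array([0., 0., 0.])) [ 0.04082291 -0.10925513 -0.06704279]
```

View pics/b.png

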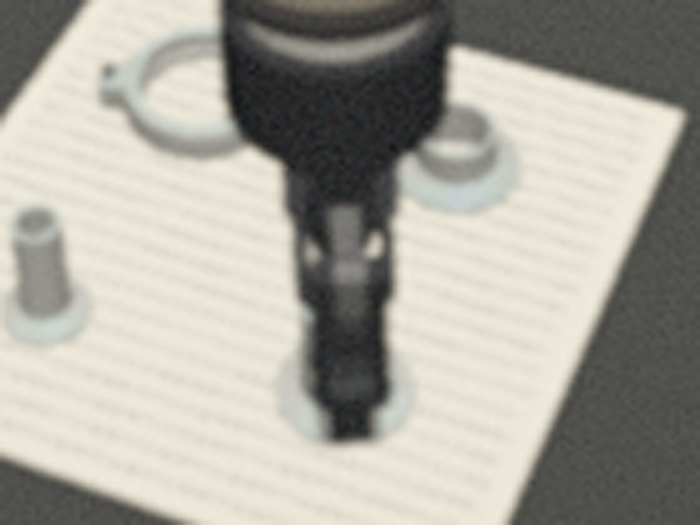

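The fingers straddle the tall ferrule (crop (350,400)), and nothing else is touched. I'll correct about 8 mm in y, then close.

apply_moves(
  rows=[
    [-0.003,-0.034,0,0,0,0],
    [-0.003,-0.034,0,0,0,0],
  ],
)

```text
clock: 6.32
tcp_pos: [0.4445, 0.3259, 0.0181]
orientation: [-3.117, -0.379, -0.004]
contact_force: [0.5, 0.6, 0.5]
grip_width: 0.0853
gripper_force: 0.0
```

apply_moves(
  rows=[
    [0,0,0,0,0,0],
    [0,0,0,0,0,0],
    [0,0,0,0,0,0],
    [0,0,0,0,0,0],
    [0,0,0,0,0,0],
  ],
  claw=0,
  newtons=40,
)

```text
clock: 6.95
tcp_pos: [0.4442, 0.324, 0.0169]
orientation: [3.119, 0.377, 0.0]
contact_force: [-0.7, -1.9, 5.8]
grip_width: 0.03
gripper_force: 39.6
```

apply_moves(
  rows=[
    [0,0,0,0,0,0],
    [0,0,0,0,0,0],
    [0,0,0,0,0,0],
  ],
)

```text
clock: 7.32
tcp_pos: [0.4442, 0.3241, 0.0169]
orientation: [3.119, 0.377, 0.001]
contact_force: [0.3, -1.2, 6.2]
grip_width: 0.03
gripper_force: 39.6
```

apply_moves(
  rows=[
    [0,0,-0.08,0,0,0],
    [0,0,-0.2,0,0,0],
    [0,0,-0.35,0,0,0],
    [-0.02,0.12,-0.42,0,0,0],
    [-0.04,0.3,-0.42,0,0,0],
  ],
  newtons=60,
)

```text
clock: 7.95
tcp_pos: [0.4529, 0.2506, 0.1243]
orientation: [-3.116, -0.382, -0.007]
contact_force: [0.3, -0.8, -0.9]
grip_width: 0.0294
gripper_force: 59.4
```

apply_moves(
  rows=[
    [-0.03,0.2,0,0,0,0],
    [-0.06,0.4,0,0,0,0],
    [-0.09,0.6,0,0,0,0],
    [-0.11,0.8,0,0,0,0],
    [-0.13,0.95,0,0,0,0],
  ],
)

```text
clock: 8.57
tcp_pos: [0.4774, 0.0084, 0.1225]
orientation: [3.119, 0.375, 0.001]
contact_force: [0.5, 0.3, -0.4]
grip_width: 0.0297
gripper_force: 59.4
```

```bash
python3 - <<'E'
from h import *
o=r.get_obs();print(go((.4885,-.062,.115)),o["joints"],o["grip_width"],o["contact_force"])
E
```

```text
(array([-0.024,  0.284,  0.03 ]), array([0., 0., 0.])) [ 0.2494855   0.33923026 -0.46811105  2.09258019  0.22155739  0.75538676
 -1.68933121] 0.029748879302430763 [ 0.49806946  0.26987383 -0.35842193]
```

apply_moves(
  rows=[
    [-0.015,0.15,0.01,0,0,0],
    [-0.024,0.25,0.02,0,0,0],
    [-0.024,0.25,0.02,0,0,0],
    [-0.024,0.25,0.02,0,0,0],
  ],
)

```text
clock: 9.07
tcp_pos: [0.4864, -0.0506, 0.1171]
orientation: [-3.118, -0.378, -0.001]
contact_force: [-1.1, -0.4, -1.2]
grip_width: 0.0295
gripper_force: 59.4
```

```bash
python3 - <<'E'
from h import *
import pickle
s=r.grab_frame("side");t=r.grab_frame("top")
o=r.get_obs();print(go((.4885,-.062,.115)),o["tcp_pos"],o["grip_width"],o["contact_force"])
pickle.dump((s,t),open("q.pkl","wb"))
a=s["pixels"][190:290,285:400,::-1];b=t["pixels"][194:294,320:435,::-1]
cv2.imwrite("pics/c.png",cv2.resize(np.hstack([a,b]),(800,348),interpolation=cv2.INTER_CUBIC))
E
```

```text
(array([-0.003,  0.048,  0.008]), array([0., 0., 0.])) [ 0.48635163 -0.05016644  0.1169675 ] 0.029818716612335254 [-0.11222406 -0.42783717 -0.71294024]
```

View pics/c.png

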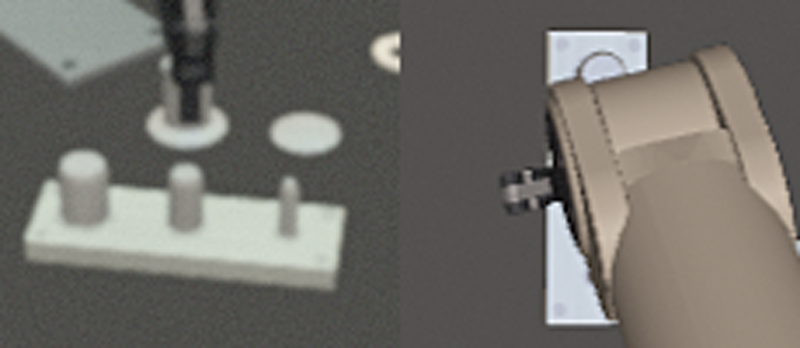

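The held flange is at side crop (187,127), with the middle pin below it at (185,170). The top view of the pin is hidden by the arm. I'll measure the plate, pin and held flange numerically.

```bash
python3 - <<'E'
from h import *
import pickle
from scipy.optimize import minimize
np.set_printoptions(precision=4,suppress=True)
s,t=pickle.load(open("p.pkl","rb"));s2,_=pickle.load(open("q.pkl","rb"))
o=r.get_obs()
# soft silhouette fit: rendered polygon (x8 supersampled) vs normalised brightness
def fit(p,box,pts,x0,bg,lo,hi,ign=None):
    x,y,w,h=box;g=p["pixels"][y:y+h,x:x+w].astype(float).mean(2);g=np.clip((g-lo)/(hi-lo),0,1)
    W=np.ones_like(g)
    if ign is not None: W=ign(p,box)
    def cost(v):
        m=np.zeros((h*8,w*8),np.uint8)
        q=np.array([proj(p,X) for X in pts(v)])
        q=((q+.5-[x,y])*8-.5)
        cv2.fillConvexPoly(m,cv2.convexHull((q*16).astype(np.int32)),255,shift=4)
        m=cv2.GaussianBlur(cv2.resize(m,(w,h),interpolation=cv2.INTER_AREA).astype(float)/255,(0,0),.5)
        return (((m-g)**2)*W).sum()
    best=minimize(cost,x0,method="Nelder-Mead",options=dict(xatol=1e-4,fatol=1e-3,initial_simplex=[np.array(x0)]+[np.array(x0)+.006*e for e in np.eye(len(x0))]))
    return best.x,best.fun
def plate(v):
    c,sn=np.cos(v[2]*10),np.sin(v[2]*10)
    return [(v[0]+c*a-sn*b,v[1]+sn*a+c*b,z) for a in(-.105,.105) for b in(-.035,.035) for z in(0.0,.018)]
bx=(345,190,62,110);g=t["pixels"].mean(2);print("bg",g[250,350],"pl",g[260,385])
print("plate top",fit(t,bx,plate,[.4885,-.061,0.0],0,g[250,350],g[260,385]))
def mk(c):
    return lambda v:[(v[0]+.02525*np.cos(a),v[1]+.02525*np.sin(a),z) for a in np.linspace(0,6.28,40) for z in c]
g2=s2["pixels"].mean(2);q=proj(s2,[o["tcp_pos"][0],o["tcp_pos"][1],o["tcp_pos"][2]-.0129]);print("face proj",q)
X0,Y0=int(q[0])-18,int(q[1])-3
fz=o["tcp_pos"][2]-.0129
def ign(p,b):
    x,y,w,h=b;W=np.ones((h,w));u=int(q[0])-x;W[:8,u-9:u+11]=0;W[:12,u-4:u+6]=0
    return W
print("row",g2[int(q[1])+1,int(q[0])-16:int(q[0])+18])
print("flange side",fit(s2,(X0,Y0,38,16),mk((fz,fz+.003)),o["tcp_pos"][:2],0,60,200,ign),"tcp",o["tcp_pos"])
# pin in side, top part against dark background
a=np.linspace(0,6.28,40)
pin=lambda v:[(v[0]+rr*np.cos(k),v[1]+rr*np.sin(k),z) for k in a for rr,z in((.009,.06),(.012,.053),(.012,.03))]
q=proj(s,(.4885,-.062,.06));print("pin proj",q);g1=s["pixels"].mean(2)
print(g1[242,328:350],g1[232:246,338])
print("pin side",fit(s,(int(q[0])-9,int(q[1])-6,19,13),pin,[.4885,-.062],0,65,165))
E
```

```text
bg 83.66666666666667 pl 214.33333333333334
plate top (array([ 0.4885, -0.0611,  0.0008]), np.float64(66.54896277017309))
face proj [337.864 226.744]
row [ 78.      76.3333  77.      74.3333  78.      92.6667 132.     173.
 191.     196.6667 196.     195.3333 190.6667 187.     180.3333 170.3333
 169.     165.6667 168.     171.6667 178.     184.3333 186.6667 198.3333
 202.6667 202.3333 204.3333 194.6667 171.3333 124.3333  83.3333  78.3333
  81.3333  76.6667]
flange side (array([ 0.4856, -0.0529]), np.float64(14.82448074578199)) tcp [ 0.4864 -0.0502  0.117 ]
pin proj [337.7675 239.7441]
[ 75.6667  74.6667  77.6667  74.3333  82.6667 107.3333 135.     153.3333
 164.     173.     173.3333 172.6667 169.6667 163.6667 143.     110.6667
  85.3333  76.      81.6667  79.3333  78.6667  69.6667] [ 76.6667  75.6667  76.      80.     103.3333 156.3333 190.3333 198.
 197.6667 190.     173.3333 162.3333 149.6667 142.3333]
pin side (array([ 0.489 , -0.0685]), np.float64(12.23431407925027))
```

```bash
cat > f.py <<'E'
from h import *
import pickle
from scipy.optimize import minimize
np.set_printoptions(precision=4,suppress=True)
def fit(p,g,box,pts,x0):
    x,y,w,h=box;g=np.clip(g[y:y+h,x:x+w],0,1)
    def cost(v):
        m=np.zeros((h*8,w*8),np.uint8)
        for P in pts(v):
            q=(np.array([proj(p,X) for X in P])+.5-[x,y])*8-.5
            cv2.fillConvexPoly(m,cv2.convexHull((q*16).astype(np.int32)),255,shift=4)
        m=cv2.GaussianBlur(cv2.resize(m,(w,h),interpolation=cv2.INTER_AREA).astype(float)/255,(0,0),.5)
        return ((m-g)**2).sum()
    b=minimize(cost,x0,method="Nelder-Mead",options=dict(xatol=1e-4,fatol=1e-3,initial_simplex=[np.array(x0)]+[np.array(x0)+.006*e for e in np.eye(len(x0))]))
    return b.x,b.fun
a=np.linspace(0,6.28,32)
def gauge(v):
    c,sn=np.cos(v[2]*10),np.sin(v[2]*10)
    T=lambda x,y,z:(v[0]+c*x-sn*y,v[1]+sn*x+c*y,z)
    L=[[T(x,y,z) for x in(-.105,.105) for y in(-.035,.035) for z in(0.0,.018)]]
    for px,R_ in((-.07,.0065),(0,.012),(.07,.017)):
        L.append([T(px+rr*np.cos(k),rr*np.sin(k),z) for k in a for rr,z in((R_-.003,.06),(R_,.053),(R_,.02))])
    return L
E
python3 - <<'E'
from f import *
s,t=pickle.load(open("p.pkl","rb"))
for lo,hi in((75,150),(75,130)):
    g=(s["pixels"].mean(2)-lo)/(hi-lo)
    print(fit(s,g,(285,228,106,50),gauge,[.4885,-.0615,0.0008]))
    g=(t["pixels"].mean(2)-83)/(214-83)
    print(fit(t,g,(345,190,62,110),gauge,[.4885,-.0615,0.0008]))
g=s["pixels"].mean(2);print(g[256:280,338].round(),g[266,285:300].round())
E
```

```text
(array([ 0.4888, -0.0663, -0.0003]), np.float64(149.83136943421874))
(array([ 0.4885, -0.0612,  0.0009]), np.float64(65.72596100137686))
(array([ 0.489 , -0.0656, -0.0003]), np.float64(186.62344789042638))
(array([ 0.4885, -0.0612,  0.0009]), np.float64(65.72596100137686))
[158. 186. 202. 206. 206. 208. 204. 186. 163. 153. 146. 144. 138. 103.
  85.  77.  76.  80.  81.  76.  78.  79.  78.  75.] [75. 79. 83. 79. 76. 78. 79. 78. 78. 82. 82. 81. 81. 84. 84.]
```

apply_moves(
  rows=[
    [0.0,0.03,0.05,0,0,0],
    [0.002,0.049,0.1,0,0,0],
    [0.002,0.049,0.15,0,0,0],
    [0.002,0.049,0.155,0,0,0],
    [0.002,0.049,0.155,0,0,0],
  ],
)

```text
clock: 9.8
tcp_pos: [0.4897, -0.063, 0.0776]
orientation: [-3.119, -0.378, 0.001]
contact_force: [-0.3, -0.2, -0.7]
grip_width: 0.0298
gripper_force: 59.4
```

```bash
python3 - <<'E'
from f import *
s=r.grab_frame("side");o=r.get_obs();T=o["tcp_pos"];print(T,o["contact_force"],o["orientation"])
fz=T[2]-.0129;q=proj(s,[T[0],T[1],fz]);print(q)
fl=lambda v:[[(v[0]+.02525*np.cos(k),v[1]+.02525*np.sin(k),z) for k in a for z in(fz,fz+.003)],
  [(v[0]+.0155*np.cos(k),v[1]+.0155*np.sin(k),z) for k in a for z in(fz+.004,fz+.03)]]
im=s["pixels"].mean(2)
# flange alone: only columns/rows away from fingers & pin -> weight by masking
for hi in(140,190):
    g=(im-78)/(hi-78)
    def cost(v):
        x,y,w,h=int(q[0])-19,int(q[1])-7,38,17
        m=np.zeros((h*8,w*8),np.uint8)
        Q=(np.array([proj(s,X) for X in fl(v)[0]])+.5-[x,y])*8-.5
        cv2.fillConvexPoly(m,cv2.convexHull((Q*16).astype(np.int32)),255,shift=4)
        m=cv2.GaussianBlur(cv2.resize(m,(w,h),interpolation=cv2.INTER_AREA)/255.,(0,0),.5)
        d=(m-np.clip(g[y:y+h,x:x+w],0,1))**2;u=int(q[0])-x
        d[:,u-8:u+10]=0
        return d.sum()
    b=minimize(cost,T[:2],method="Nelder-Mead",options=dict(xatol=1e-4,fatol=1e-3,initial_simplex=[T[:2],T[:2]+[.005,0],T[:2]+[0,.005]]))
    print(b.x,b.fun)
save(s,"d",(305,205,66,55),10)
E
```

```text
[ 0.4899 -0.0631  0.0779] [-0.1347 -0.4673 -0.5783] [-3.1187 -0.3778 -0.0003]
[337.2345 237.6675]
[ 0.4886 -0.0653] 51.71653115861279
[ 0.4886 -0.065 ] 33.65950551589464
```

View pics/d.png

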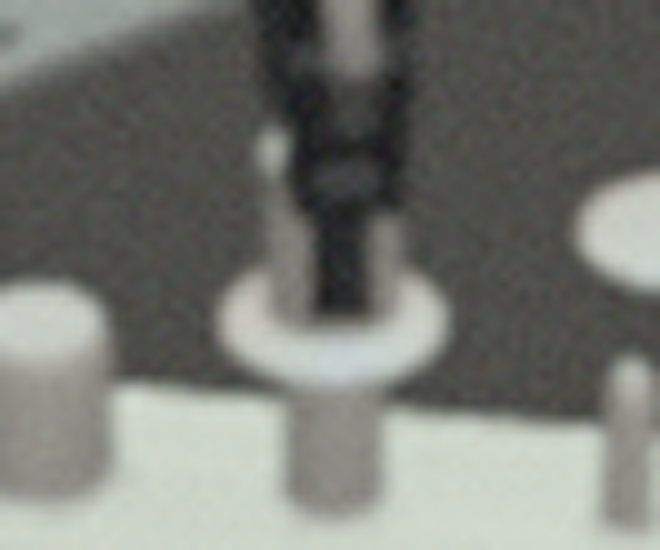

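The held flange (crop (332,325)) sits right over the middle pin (333,450), within about 1 mm. Lowering in steps, watching the force.

apply_moves(
  rows=[
    [0.001,0.003,0.02,0,0,0],
    [0.001,0.003,0.04,0,0,0],
    [0.001,0.003,0.055,0,0,0],
    [0.001,0.003,0.07,0,0,0],
    [0.001,0.003,0.07,0,0,0],
  ],
)

```text
clock: 10.48
tcp_pos: [0.4898, -0.0634, 0.0598]
orientation: [-3.118, -0.378, 0.001]
contact_force: [-0.7, 3.5, -2.7]
grip_width: 0.0298
gripper_force: 59.4
```

apply_moves(
  rows=[
    [0,-0.003,0.02,0,0,0],
    [0,-0.003,0.04,0,0,0],
    [0,-0.003,0.055,0,0,0],
    [0,-0.003,0.07,0,0,0],
    [0,-0.003,0.07,0,0,0],
  ],
)

```text
clock: 11.1
tcp_pos: [0.4898, -0.0632, 0.0424]
orientation: [-3.119, -0.377, 0.001]
contact_force: [-1.1, 4.1, -3.1]
grip_width: 0.0298
gripper_force: 59.4
```

apply_moves(
  rows=[
    [-0.001,-0.004,0.015,0,0,0],
    [-0.001,-0.004,0.03,0,0,0],
    [-0.001,-0.004,0.042,0,0,0],
    [-0.001,-0.004,0.048,0,0,0],
    [-0.001,-0.004,0.048,0,0,0],
  ],
)

```text
clock: 11.72
tcp_pos: [0.4895, -0.0626, 0.031]
orientation: [3.118, 0.377, -0.0]
contact_force: [-1.1, -0.9, 1.4]
grip_width: 0.03
gripper_force: 59.8
```

Nearly seated. Pressing down gently until the force confirms contact.

apply_moves(
  rows=[
    [0,0,0.004,0,0,0],
    [0,0,0.008,0,0,0],
    [0,0,0.008,0,0,0],
  ],
)

```text
clock: 12.1
tcp_pos: [0.4895, -0.0627, 0.0308]
orientation: [3.117, 0.377, -0.0]
contact_force: [-9.6, -0.8, 27.9]
grip_width: 0.0295
gripper_force: 62.4
```

```bash
python3 - <<'E'
from h import *
o=r.get_obs();print(o["tcp_pos"],o["contact_force"],o["moment"],o["joints"])
s=r.grab_frame("side");save(s,"e",(305,215,66,55),10)
E
```

```text
[ 0.48954251 -0.06268197  0.03080868] [-9.6274521  -0.7965321  27.91654419] [-0.01250731  1.85893148 -0.03327578] [ 0.30019421  0.50975575 -0.36722415  2.11093009  0.33135217  0.57488366
 -1.63517762]
```

View pics/e.png

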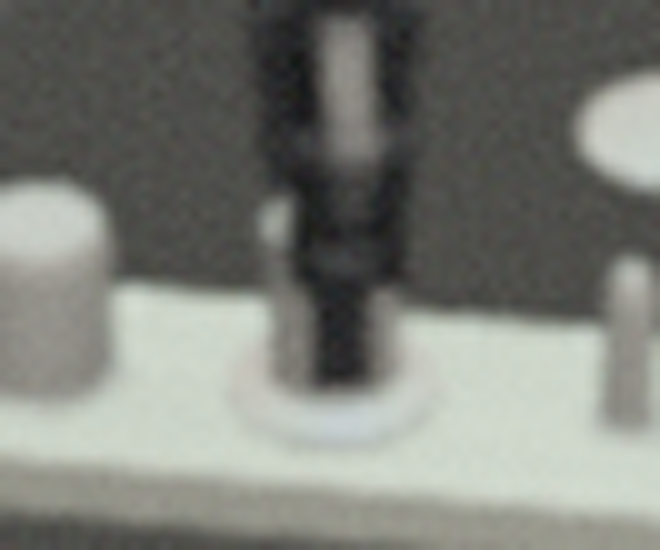

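The flange sits flat on the plate around the middle pin (crop (335,410)), with 28 N down force and TCP at 0.0308, which is the expected height. Drawing off.

apply_moves(
  rows=[
    [0,0,-0.01,0,0,0],
    [0,0,-0.05,0,0,0],
    [0,0,-0.1,0,0,0],
    [0,0,-0.16,0,0,0],
    [0,0,-0.23,0,0,0],
  ],
)

```text
clock: 12.78
tcp_pos: [0.4895, -0.0623, 0.0875]
orientation: [-3.119, -0.377, -0.0]
contact_force: [0.5, -0.2, -0.5]
grip_width: 0.0298
gripper_force: 59.6
```

apply_moves(
  rows=[
    [0,0,-0.1,0,0,0],
    [0,0,-0.25,0,0,0],
    [0,0,-0.4,0,0,0],
    [0,0,-0.5,0,0,0],
    [0,0,-0.5,0,0,0],
  ],
)

```text
clock: 13.4
tcp_pos: [0.4908, -0.0623, 0.214]
orientation: [3.117, 0.377, 0.007]
contact_force: [-0.1, -0.0, -1.9]
grip_width: 0.0298
gripper_force: 59.6
```

```bash
python3 - <<'E'
from h import *
o=r.get_obs();print(o["tcp_pos"],o["contact_force"],o["grip_width"],o["joints"])
L=np.array([.6095,-.316,.1431]);y=np.radians(-43.6)
zl=np.array([-.5*np.cos(y),-.5*np.sin(y),np.cos(np.pi/6)])
face=L+.1*zl;tcp=face+.0128*zl;print("zl",zl,"face",face,"tcp",tcp)
R0=R.from_rotvec(o["orientation"]);tz=R0.apply([0,0,1])
ax=np.cross(tz,-zl);an=np.arcsin(np.linalg.norm(ax));Rt=R.from_rotvec(ax/np.linalg.norm(ax)*an)*R0
print("tilt",np.degrees(an),"rv",Rt.as_rotvec());print(go(tcp,Rt),go(tcp+.05*zl,Rt))
E
```

```text
[ 0.49082702 -0.06229518  0.21397579] [-0.14626538 -0.04842832 -1.85990128] 0.029769577596907047 [ 0.41468801  0.23397304 -0.47563203  1.97362902  0.13140354  0.958367
 -1.45516593]
zl [-0.36208593  0.34480977  0.8660254 ] face [ 0.57329141 -0.28151902  0.22970254] tcp [ 0.56865671 -0.27710546  0.24078767]
tilt 29.764928981233627 rv [2.68120974 0.32327501 0.4605296 ]
(array([ 0.098,  0.909, -0.105]), array([-0.279,  0.177,  0.   ])) (array([ 0.045,  0.825, -0.279]), array([-0.279,  0.177,  0.   ]))
```

apply_moves(
  rows=[
    [0.01,0.16,-0.08,-0.056,0.035,0],
    [0.02,0.33,-0.15,-0.112,0.07,0],
    [0.03,0.5,-0.22,-0.168,0.106,0],
    [0.04,0.67,-0.27,-0.224,0.142,0],
    [0.045,0.825,-0.28,-0.28,0.177,0],
  ],
)

```text
clock: 14.02
tcp_pos: [0.5497, -0.2613, 0.2817]
orientation: [2.68, 0.324, 0.457]
contact_force: [0.4, -1.5, -2.0]
grip_width: 0.0299
gripper_force: 59.6
```

apply_moves(
  rows=[
    [0,0,0,0,0,0],
    [0,0,0,0,0,0],
  ],
)

```text
clock: 14.28
tcp_pos: [0.5493, -0.2588, 0.2805]
orientation: [2.685, 0.326, 0.453]
contact_force: [0.5, -0.3, -0.7]
grip_width: 0.0296
gripper_force: 59.6
```

```bash
cat > fin.py <<'E'
from f import *
def target(L,yaw,off=0.):
    y=np.radians(yaw);zl=np.array([-.5*np.cos(y),-.5*np.sin(y),np.cos(np.pi/6)])
    o=r.get_obs();R0=R.from_rotvec(o["orientation"]);tz=R0.apply([0,0,1])
    ax=np.cross(tz,-zl);n=np.linalg.norm(ax)
    Rt=R.from_rotvec(ax/n*np.arcsin(n))*R0
    tcp=np.array(L)+(.1128+off)*zl
    print("tcp",o["tcp_pos"],"want",tcp,"tilt err",np.degrees(np.arcsin(n)),o["contact_force"],o["joints"]);print(*go(tcp,Rt,o))
E
python3 - <<'E'
from fin import *
target([.6095,-.316,.1431],-43.6)
s,t=pickle.load(open("p.pkl","rb"))
# refine yaw/position of base: fit base rectangle edges in top picture (grey-blue plate colour)
im=t["pixels"].astype(int);d=(im[:,:,2]-im[:,:,0]);
def base(v):
    c,sn=np.cos(v[2]*10),np.sin(v[2]*10)
    return [[(v[0]+c*x-sn*y,v[1]+sn*x+c*y,z) for x in(-.095,.095) for y in(-.055,.055) for z in(0.,.012)]]
g=(t["pixels"].mean(2)-83)/(160-83)
import f
print(fit(t,g,(440,136,72,100),base,[.642,-.347,-.0761]))
def edge(p0,p1):pass
E
```

```text
tcp [ 0.5493 -0.2588  0.2805] want [ 0.5687 -0.2771  0.2408] tilt err 0.3498477880794438 [ 0.5491 -0.2815 -0.7283] [ 0.4884  0.1274 -0.322   2.0299  0.5662  0.6229 -1.5553]
[0.008 0.011 0.191] [-0.002  0.003  0.   ]
(array([ 0.6437, -0.35  , -0.0763]), np.float64(264.25254562905195))
```

```bash
python3 - <<'E'
from fin import *
s,t=pickle.load(open("p.pkl","rb"))
s["eye"]=np.array(s["eye"])+[.001,.0023,0];t["eye"]=np.array(t["eye"])+[.0007,-.0015,0]
L=tri([(s,(308.12,156.98)),(t,(495.32,190.9))]);print(L,proj(s,L),proj(t,L))
target(L,-43.7)
E
```

```text
[ 0.611  -0.3181  0.1409] [308.154  156.9817] [495.3137 190.86  ]
tcp [ 0.5493 -0.2588  0.2805] want [ 0.5702 -0.2791  0.2386] tilt err 0.3337637906534403 [ 0.5491 -0.2815 -0.7283] [ 0.4884  0.1274 -0.322   2.0299  0.5662  0.6229 -1.5553]
[0.009 0.016 0.203] [-0.003  0.003  0.   ]
```

apply_moves(
  rows=[
    [0.003,0.005,0.06,0,0,0],
    [0.006,0.01,0.12,-0.003,0.003,0],
    [0.009,0.016,0.18,-0.003,0.003,0],
    [0.009,0.016,0.2,-0.003,0.003,0],
    [0.009,0.016,0.2,-0.003,0.003,0],
  ],
)

```text
clock: 14.9
tcp_pos: [0.5703, -0.28, 0.2396]
orientation: [2.678, 0.325, 0.46]
contact_force: [0.3, 0.4, -1.2]
grip_width: 0.0301
gripper_force: 59.6
```

```bash
python3 - <<'E'
from fin import *
target([.611,-.3181,.1409],-43.7)
s=r.grab_frame("side");t=r.grab_frame("top");o=r.get_obs()
zt=R.from_rotvec(o["orientation"]).apply([0,0,1]);print("flange pred side",proj(s,o["tcp_pos"]+.0128*zt),"top",proj(t,o["tcp_pos"]+.0128*zt))
pickle.dump((s,t),open("z.pkl","wb"))
A=s["pixels"][100:200,260:360,::-1];B=t["pixels"][140:240,420:520,::-1]
cv2.imwrite("pics/g.png",cv2.resize(np.hstack([A,B]),(800,400),interpolation=cv2.INTER_CUBIC))
E
```

```text
tcp [ 0.5703 -0.28    0.2396] want [ 0.5702 -0.2791  0.2386] tilt err 0.13239009228963985 [ 0.34    0.4396 -1.2118] [ 0.4749  0.2179 -0.2855  2.0288  0.6739  0.5424 -1.6416]
[-0.    -0.005  0.002] [ 0.001 -0.    -0.   ]
flange pred side [317.5694 131.9216] top [493.4033 201.7834]
```

View pics/g.png

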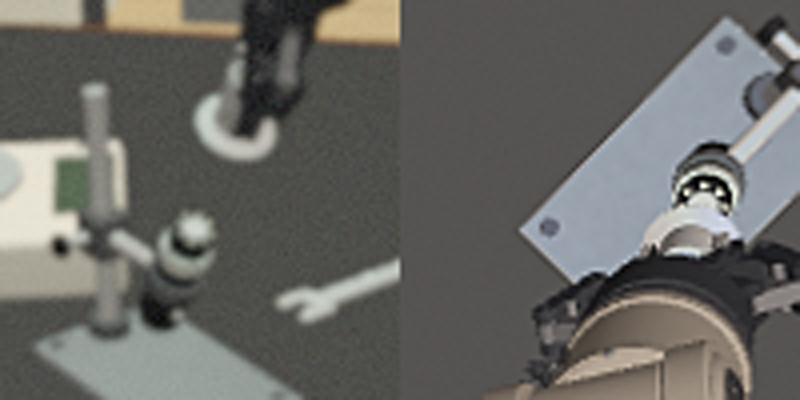

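The side view shows the flange face at (319,131.5), predicted (318,132), above the lens at (308,157). The top view shows it at (493,198), in line with the lens axis and with nothing touched. A last 1 mm correction and a settling hold follow.

apply_moves(
  rows=[
    [0,-0.004,0.002,0,0,0],
    [0,-0.004,0.002,0,0,0],
    [0,-0.004,0.002,0,0,0],
    [0,-0.004,0.002,0,0,0],
    [0,-0.004,0.002,0,0,0],
  ],
)

```text
clock: 15.62
tcp_pos: [0.5703, -0.2794, 0.2394]
orientation: [2.677, 0.324, 0.461]
contact_force: [1.0, 0.3, -0.4]
grip_width: 0.03
gripper_force: 59.6
```

```bash
python3 - <<'E'
from fin import *
target([.611,-.3181,.1409],-43.7)
print(r.hand_in())
E
```

```text
tcp [ 0.5703 -0.2794  0.2394] want [ 0.5702 -0.2791  0.2386] tilt err 0.1912874085850855 [ 1.0132  0.2571 -0.4237] [ 0.4732  0.2175 -0.285   2.0303  0.677   0.5413 -1.6461]
[-0.001 -0.002  0.002] [ 0.002 -0.001 -0.   ]
the job is handed in; nothing more can be done
None
```

I handed the job in at about 15.6 s: the long wide ferrule was seated on the middle pin and drawn off, and is now held with its sealing face towards the lens, within 1 mm and 0.2° of the pose I computed 10 cm out on the axis; the lens position itself comes from the cameras and is good to a few mm.

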